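# Clamp a filter holder in the rising-screw filter stand

### The arm

A 6-joint arm with a two-finger parallel gripper is mounted at the origin on the work surface; the furniture and walls round the work are solid. World frame = base frame: x ahead of the robot, y to its left, z up, the work surface at z = 0. Lengths are in m, angles in rad, forces in N, time in s.
With the tool pointing down it reaches from about 0.3 to 0.775 m from the base axis. Payload 14.6 kg.
Tool frame: the origin (TCP) lies at the very end of the fingers, on their centre line; the grasp point (between the pads) lies 19 mm behind it; z points along the fingers, y is the line along which they close (so a half turn about z gives the same grasp; the last joint's range is limited). The gripper opens to 85 mm and grips with 20 to 120 N. Pads are 22 mm wide; open, the fingers measure 114 mm over their backs; the gripper's body (76 mm by 85 mm) begins 54 mm behind the grasp point. The pads swing forward as they close: fully open they stand 13 mm farther back than shut.
Start: joints at [-1.281, 0.3, 1.521, -0, 1.321, -0.067], TCP at [0.192, -0.515, 0.231] pointing down, gripper open.
Joint ranges: [-3.03, 3.03], [-0.79, 2.21], [0.23, 2.52], [-1.04, 4.18], [0, 3.07], [-2.55, 2.55]. Speed limits (rad/s): [2.22, 2.22, 2.57, 3.14, 3.14, 3.14].

### API

Orientations are given as a unit quaternion [x, y, z, w].
In Python, from station import env, optics, hand_in gives the robot as it stands. The module is installed in compiled form; this text tells all that it offers.
- The arm moves only by the shell command python3 -m jog 'ROWS' [FORCE]. ROWS is JSON, a list of rows, each an object with "offset": the shift along the tool's x, y, z in m, a list of three; "twist": the turn, a rotation vector about the tool's x, y, z in degrees, a list of three; "gripper": the finger opening in m, from 0 to 0.0854. In form: [{"offset": [x, y, z], "twist": [wx, wy, wz], "gripper": gripper}, ...]. A call has 1 to 5 rows; each row is the pose to reach, as a shift and turn from the pose commanded when the call began, along the tool's axes at that moment; what a row does not reach only later rows make up. A row lasts 1/12 s, in which the tool goes at most 41.7 mm and 7.16 degrees, less where a joint would pass 70% of its speed; a pose out of reach is approached as far as the arm can. A call with a gripper value outside its range is refused whole. The fingers move at their own pace and stop on an object; FORCE is the grip in N (left out, the last holds). Time passes only in rows, so rows that repeat a pose let the fingers close. It gives the time, the measured TCP pose, the force, the opening and the grip force at its end, in the units of the state.
- env.get_state(): the state, without advancing time (a new reading comes with each control period).
- optics.grab_frame(name): name is "scene" or "top" or "wrist"; returns (picture, depth): 384x512x3 uint8, red, green, blue; 384x512 float32, m along the optical axis (not along the pixel's ray), 0 where there is no reading.
- optics.camera_info(name): a dict with "camera_matrix" (3x3 intrinsics, pixels), "rvec" (rotation vector, rad) and "tvec" (3), from world to camera coordinates, as OpenCV has them. Camera axes: x right, y down, z forward; pixel columns grow to the right and rows downward; lengths in m; the calibration is good to about 2 mm. A picture is of the moment at which its call begins: read the wrist's pose just before it. camera_info takes no time and is no camera call; for the wrist camera it gives the pose at the moment of the call.
- hand_in(): hands the job in; it is judged then, once.
The state is a dict: "time_s": time; "q": joint angles; "qd": joint speeds; "joint_torque": joint torques, N m; "eef_pos": TCP position; "tool_rot": TCP orientation; "force": force on the tool from outside, world axes, zero at the start; "torque": the same for the moment, N m; "opening": finger opening in m; "finger_force": force on a finger pad.
Only numpy, scipy, OpenCV 4.12 (cv2) and the standard library are available. Lean on these libraries where they do the work, as an engineer would, in place of code of your own. Each camera call takes 0.05 s, during which the arm holds its last target. There are 200 camera calls.

### The job

Set the blue and white filter holder upright into the round nest of the filter stand's drawn-out tray, then push the tray fully home under the clamping head. Then turn the red handwheel counter-clockwise, letting your hand rise with it, until the holder is clamped against the sprung foot with about 30 N - firm, but never forced - and let go. Do not pull up or press down hard on the handwheel's sprung hub at any time, and leave the other things on the desk where they are.

Things in the scene. Friction and masses are not known exactly. Their poses are not given: they have to be found in the camera images.
- filter_stand: Fixed bench stand, grey base plate 175 x 125 mm, 132 mm high without the wheel. Origin: centre of the underside on the desk. Own x runs from the loading side to the back (the tray slides in along +x), z up. Two posts at x +45, y +-48 mm carry the aluminium bridge (top at z 132 mm, x +15 to +75 mm); a 40 mm wide arm reaches forward from it to x -45 mm.
- head_mount (a point): Point on the underside of the arm, 120 mm above the desk (x -30, y 0 mm in the stand's frame). Here hangs the blue clamping head with a sprung round black foot, 34 mm across. The foot's underside is 72 to 81 mm above the desk, differently each time and not measured. The foot yields upward 1 mm per 12 N, at most 9 mm.
- filter_holder: Loose filter holder, an upright plain cylinder 44 mm in diameter and 40 mm tall, blue ribbed lower half, white upper half, 40 to 85 g. Origin: centre of its underside. It stands on the desk at the start, in front of the stand. (A tall fixed monitor stands on the desk to the left of it, about x 0.18 to 0.69, y 0.10 to 0.32, up to z 0.39 m: pass over it.)
- nest (a point): Centre of the floor of the round nest on the white tray, the place for the filter holder's underside: 49 mm inner diameter, 57 mm outer, rim 6 mm above this floor. Moves with the tray; 28.5 mm above the desk before the wheel is turned, and rises with the wheel. When home it is exactly under the foot.
- tray (a joint): Slide of the white loading tray into the stand, in m: 0 fully drawn out, 0.095 home at its stop. Takes 1.5 N to move. With it drawn out, nothing is above the nest.
- tray_knob (a point): Middle of the black upright knob on the tray's outer end: 16 mm in diameter, from 15 mm below to 12 mm above this point, on a 10 mm steel pin; 55 mm from the nest centre towards the loading side. About 82 mm above the desk before the wheel is turned.
- handwheel: Red handwheel, solid disc 60 mm across, rim 14 mm high, axis vertical, top of the stand (x +45, y 0 in its frame). Origin: wheel centre at mid-rim, 180 mm above the desk at the start, 39 mm above the brass nut. Turned counter-clockwise seen from above it climbs 24 mm a turn (3.82 mm per rad), lifting stem, carriage and tray; travel 6.2 rad; stays where it is left.
- rim (a joint): Axial play of the red wheel on its sprung hub, in m: 0 at rest, positive pulled up, negative pressed down, 1 mm per 4 N. It is strained beyond 4 mm (16 N) either way.
- stem (a point): The steel screw stem's axis, 20 mm below the handwheel's centre; rises with the wheel. Its thread friction takes 0.2 to 0.25 N m to turn upward without load (at standstill the friction may act either way); every 10 N of clamping load adds 0.038 N m (at 30 N, 0.115 N m above the free turning torque).
- carriage: Aluminium carriage under the tray, on the screw stem; it rises with the wheel and does not turn. Origin on the stand's axis at desk height at the start, so its z is the lift in m.
- rubber_stamp: Red rubber stamp, 26 x 54 x 62 mm, bystander, leave it alone. Origin: centre of its underside.
- dropper_bottle_0: Amber dropper bottle with a black top, 30 x 91 mm, bystander, leave it alone. Origin: centre of its underside.
- dropper_bottle_1: White dropper bottle with a red top, 30 x 91 mm, bystander, leave it alone. Origin: centre of its underside.
Things that resemble listed ones, but are neither listed nor needed, are in the scene too. Of the things that look like the filter_holder, take the one that is farthest from the robot's base at the start.

How it is judged:
By the outcome, as a careful person would: the job done as asked, in the order asked, and still so for the second after the job is handed in, with the robot touching nothing.
It also fails if it takes over 72 s, if anything falls off the work surface, if the arm or the gripper's body presses on something with over 40 N, if the wrist force passes 120 N, or if a joint passes its speed limit or range.

## Working session

There is one attempt and no reset: what is moved stays moved. The work goes in short steps, Python scripts to look and compute and a shell command to move; the robot and the scene stay as the last step left them, time stands still between calls to the robot, and variables do not carry over. Pictures are saved under pics/ and viewed, at most 10 in all, crops included, and the job is handed in when it is done.

```bash
mkdir -p pics
cat > h.py <<'E'
import numpy as np, cv2
from station import env, optics
from scipy.spatial.transform import Rotation as R
def cloud(name):
    ci=optics.camera_info(name); im,d=optics.grab_frame(name)
    K=np.array(ci["camera_matrix"]);Rm=cv2.Rodrigues(np.array(ci["rvec"],float))[0];t=np.array(ci["tvec"],float).ravel()
    v,u=np.mgrid[:384,:512]
    pc=np.stack([(u-K[0,2])/K[0,0]*d,(v-K[1,2])/K[1,1]*d,d],-1)
    P=(pc-t)@Rm
    P[d==0]=np.nan
    return im,d,P
def save(n,im): cv2.imwrite('pics/'+n,im[:,:,::-1])
E
python3 - <<'E'
from h import *
for n in ["scene","top"]:
    im,d,P=cloud(n); np.savez(n,im=im,P=P); save(n+'0.png',im)
    ci=optics.camera_info(n);Rm=cv2.Rodrigues(np.array(ci["rvec"],float))[0]
    print(n,-Rm.T@np.ravel(ci["tvec"]))
s=env.get_state();print({k:np.round(v,3) for k,v in s.items()})
E
```

```text
scene [0.22910544 0.48331818 0.92052977]
top [ 0.34813836 -0.16121486  1.10657719]
{'time_s': np.float64(0.1), 'q': array([-1.281,  0.3  ,  1.522, -0.   ,  1.321, -0.067]), 'qd': array([ 0.   , -0.003, -0.   , -0.   ,  0.001,  0.   ]), 'joint_torque': array([ 4.0000e-03, -5.4438e+01, -3.6237e+01,  0.0000e+00,  3.0000e-03,
        0.0000e+00]), 'eef_pos': array([ 0.192, -0.515,  0.231]), 'tool_rot': array([ 0.984,  0.177, -0.   , -0.001]), 'force': array([ 0.175,  0.141, -0.435]), 'torque': array([ 0.01 , -0.006,  0.029]), 'finger_force': np.float64(0.0), 'opening': np.float64(0.085)}
```

View pics/scene0.png

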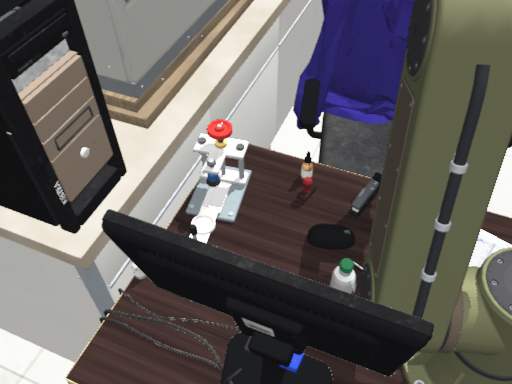

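View pics/top0.png

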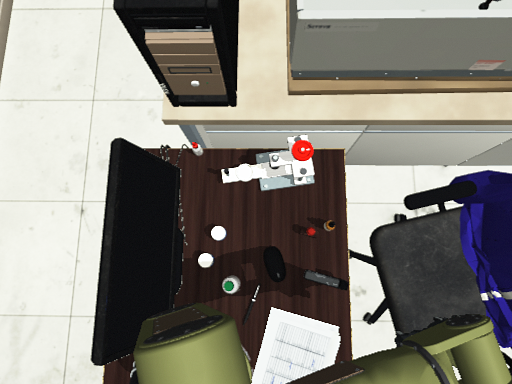

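The scene view shows the stand with its tray drawn out towards the monitor. In the top view the wheel is at (302,150), the tray knob near (227,174), and two white-topped cylinders are at (218,233) and (206,260). The farther one is (218,233). Next I measure.

Run:
```python
from h import *
z=np.load('top.npz');im,P=z['im'],z['P']
c=im[130:300,170:350];save('crop1.png',cv2.resize(c,(720,680))[:600])
hsv=cv2.cvtColor(im,cv2.COLOR_RGB2HSV)
for (u,v) in [(218,233),(206,260),(302,150),(227,174),(243,174),(275,158),(263,170),(290,183),(311,232),(329,225),(197,148),(231,285)]:
    print(u,v,P[v,u].round(4))
def blob(u,v,r,zlo,zhi):
    S=P[v-r:v+r,u-r:u+r].reshape(-1,3);S=S[(S[:,2]>zlo)&(S[:,2]<zhi)]
    c,rad=cv2.minEnclosingCircle(S[:,:2].astype(np.float32)*1000); print(u,v,len(S),S.mean(0).round(4),np.median(S[:,2]).round(4),np.round(c,1),round(rad,1))
blob(218,233,14,.034,.06);blob(206,260,14,.034,.06);blob(302,150,16,.17,.2)
# base plate
S=P[130:200,215:325].reshape(-1,3)
for lo,hi in [(.003,.02),(.02,.04),(.04,.07),(.07,.1),(.12,.14),(.17,.2)]:
    Q=S[(S[:,2]>lo)&(S[:,2]<hi)]
    if len(Q)>8: print(lo,hi,len(Q),Q.min(0).round(3),Q.max(0).round(3),np.round(cv2.minAreaRect(Q[:,:2].astype(np.float32)*1000),1) if 0 else cv2.minAreaRect(Q[:,:2].astype(np.float32)*1000))
z=np.load('scene.npz');im=z['im'];c=im[110:250,170:330];save('crop2.png',cv2.resize(c,(685,600)))
```

```text
218 233 [ 0.4198 -0.017   0.04  ]
206 260 [0.3382 0.0171 0.0387]
302 150 [ 0.6383 -0.2612  0.188 ]
227 174 [ 0.6023 -0.0415  0.0538]
243 174 [ 0.6086 -0.0898  0.0283]
275 158 [ 0.6268 -0.1884  0.1487]
263 170 [ 0.624  -0.1534  0.0207]
290 183 [ 0.5834 -0.2404  0.0123]
311 232 [ 0.4237 -0.2981  0.0617]
329 225 [ 0.4446 -0.3514  0.0653]
197 148 [0.6886 0.0574 0.0475]
231 285 [ 0.272  -0.068   0.1185]
218 233 157 [ 0.4223 -0.0152  0.0394] 0.0394 [422.7 -14.8] 21.5
206 260 164 [0.3392 0.0211 0.0397] 0.0397 [339.3  21.4] 21.8
302 150 370 [ 0.6396 -0.2606  0.1847] 0.1849 [ 640.9 -260.4] 30.3
0.003 0.02 939 [ 0.532 -0.352  0.003] [0.703 0.003 0.02 ] ((617.7988891601562, -174.19857788085938), (171.5321044921875, 355.1230773925781), 0.20848287642002106)
0.02 0.04 837 [ 0.578 -0.287  0.02 ] [ 0.693 -0.018  0.039] ((603.1990966796875, -151.7098388671875), (120.76570129394531, 253.9805145263672), 17.572172164916992)
0.04 0.07 15 [ 0.586 -0.275  0.04 ] [ 0.605 -0.038  0.07 ] ((595.6934814453125, -156.44882202148438), (236.58270263671875, 5.042662620544434), 86.39728546142578)
0.07 0.1 54 [ 0.586 -0.272  0.072] [ 0.635 -0.033  0.095] ((614.2963256835938, -153.23365783691406), (239.3846893310547, 42.925872802734375), 86.83416748046875)
0.12 0.14 759 [ 0.576 -0.298  0.122] [ 0.705 -0.171  0.14 ] ((636.1223754882812, -231.20443725585938), (124.41947174072266, 119.45552825927734), 8.732669830322266)
0.17 0.2 370 [ 0.611 -0.289  0.174] [ 0.668 -0.231  0.192] ((639.8013916015625, -260.29876708984375), (57.23161315917969, 57.84757995605469), 0.2808699905872345)
```

View pics/crop1.png

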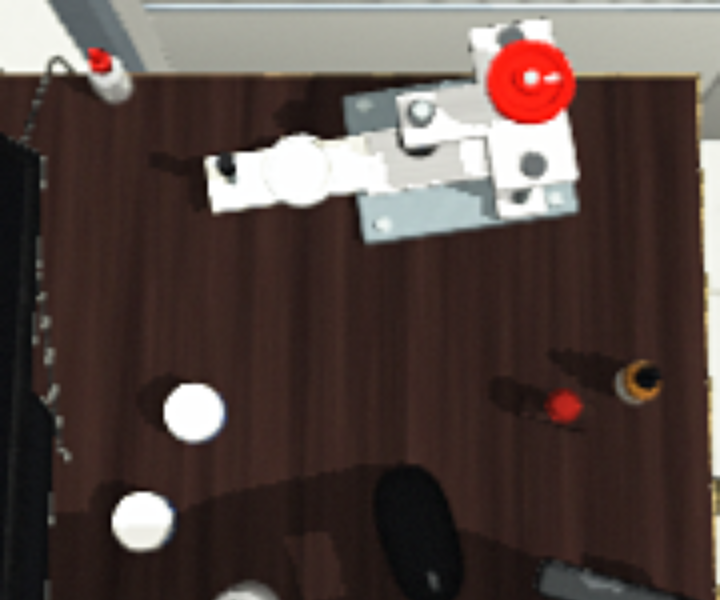

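View pics/crop2.png

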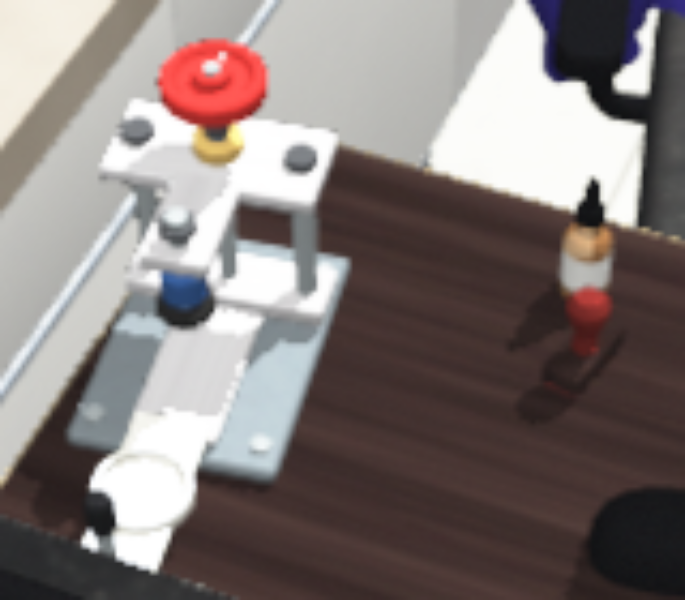

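The crops show the nest ring (centre about (245,173) in the full picture), the black knob at (227,171), and the stand with the foot hanging beneath its arm. Two holders are loose on the desk; the other bottles are well away. I'll refine the nest and axis and check obstacle heights behind the stand.

Run:
```python
from h import *
from scipy.optimize import least_squares
z=np.load('top.npz');im,P=z['im'],z['P']
X=P.reshape(-1,3)
# tray/nest points
S=X[(X[:,1]>-.145)&(X[:,1]<-.05)&(X[:,0]>.56)&(X[:,0]<.66)]
print('hist',np.histogram(S[:,2],bins=np.arange(0,.05,.003)))
T=S[(S[:,2]>.0315)&(S[:,2]<.038)]; print(len(T),cv2.minEnclosingCircle(T[:,:2].astype(np.float32)*1000))
# colour based: white pixels in nest area, back-projected on z=.0345
c,r=cv2.minEnclosingCircle(T[:,:2].astype(np.float32))
k=X[(X[:,2]>.075)&(X[:,2]<.1)&(X[:,1]>-.06)&(X[:,1]<0)&(X[:,0]>.57)&(X[:,0]<.64)];print('knob',len(k),k.mean(0),cv2.minEnclosingCircle(k[:,:2].astype(np.float32)*1000))
b=X[(X[:,2]>.127)&(X[:,2]<.137)&(X[:,1]>-.32)&(X[:,1]<-.15)&(X[:,0]>.55)&(X[:,0]<.72)];print('bridge',cv2.minAreaRect(b[:,:2].astype(np.float32)*1000),np.percentile(b,[2,98],axis=0))
b=X[(X[:,2]>.005)&(X[:,2]<.016)&(X[:,1]>-.32)&(X[:,1]<-.11)&(X[:,0]>.55)&(X[:,0]<.72)];print('plate',cv2.minAreaRect(b[:,:2].astype(np.float32)*1000))
w=np.array([.6403,-.2604])
for n,p in [('nest',np.array(c)),('knob',k[:,:2].mean(0))]:
    d=p-w;print(n,np.linalg.norm(d),np.degrees(np.arctan2(-d[1],-d[0])))
for x0 in np.arange(.68,1.0,.04):
    s=X[(abs(X[:,0]-x0)<.02)&(abs(X[:,1]+.2)<.2)];print(round(x0,2),len(s),np.percentile(s[:,2],[5,50,95]).round(3) if len(s) else '')
```

```text
hist (array([155,  23,   7,  16,   7,   1,   2,  13,  99, 195,  88,  33,  14,
         0,   0,   0]), array([0.   , 0.003, 0.006, 0.009, 0.012, 0.015, 0.018, 0.021, 0.024,
       0.027, 0.03 , 0.033, 0.036, 0.039, 0.042, 0.045, 0.048]))
78 ((614.28759765625, -97.9609146118164), 44.18854522705078)
knob 28 [ 0.60499786 -0.04104516  0.0887508 ] ((606.5657958984375, -40.556373596191406), 7.874999523162842)
bridge ((636.2301025390625, -231.18948364257812), (124.20199584960938, 119.45235443115234), 8.732667922973633) [[ 0.58041536 -0.2935343   0.12788858]
 [ 0.69911353 -0.17440109  0.13581187]]
plate ((623.133056640625, -223.01263427734375), (149.18939208984375, 174.33192443847656), 8.881209373474121)
nest 0.16450865987143426 -80.90211157938465
knob 0.22217737398057558 -80.85742906600414
0.68 1110 [-0.003  0.001  0.138]
0.72 193 [-0.004 -0.     0.054]
0.76 5065 [0.122 0.248 0.559]
0.8 5623 [-0.276  0.149  0.55 ]
0.84 6644 [0.149 0.356 0.483]
0.88 1724 [0.147 0.407 0.444]
0.92 844 [0.146 0.15  0.383]
0.96 768 [0.146 0.149 0.335]
```

```bash
cat >> h.py <<'E'
def go(x,y,z,xang=None):
    s=env.get_state();Rm=R.from_quat(s['tool_rot']);d=Rm.inv().apply(np.array([x,y,z])-s['eef_pos'])
    X=Rm.as_matrix()[:,0];a=np.degrees(np.arctan2(X[1],X[0]))
    tilt=R.from_matrix(Rm.as_matrix().T@np.array([[np.cos(np.radians(a)),np.sin(np.radians(a)),0],[np.sin(np.radians(a)),-np.cos(np.radians(a)),0],[0,0,-1]]).T.T).as_rotvec(degrees=True)
    print('t',round(s['time_s'],2),'off',d.round(4),'xang',a.round(2),'twz',None if xang is None else round(-(xang-a),2),'tiltfix',tilt.round(2),'q',np.degrees(s['q']).round(1),'F',np.round(s['force'],2))
E
python3 -m jog '[{"offset":[0.12,-0.12,0],"twist":[0,0,0],"gripper":0.062},{"offset":[0.12,-0.12,0],"twist":[0,0,0],"gripper":0.062},{"offset":[0.12,-0.12,0],"twist":[0,0,0],"gripper":0.062},{"offset":[0.12,-0.12,0],"twist":[0,0,0],"gripper":0.062},{"offset":[0.12,-0.12,0],"twist":[0,0,0],"gripper":0.062}]'
python3 -m jog '[{"offset":[0.14,-0.14,0],"twist":[0,0,0],"gripper":0.062},{"offset":[0.14,-0.14,0],"twist":[0,0,0],"gripper":0.062},{"offset":[0.14,-0.14,0],"twist":[0,0,0],"gripper":0.062},{"offset":[0.14,-0.14,0],"twist":[0,0,0],"gripper":0.062},{"offset":[0.14,-0.14,0],"twist":[0,0,0],"gripper":0.062}]'
python3 -c "from h import *; go(.4227,-.0148,.15,98.9)"
```

```text
time_s: 0.52
eef_pos: [0.2642, -0.3566, 0.2312]
tool_rot: [0.984, 0.179, 0.0, -0.001]
force: [0.2, 0.3, 0.6]
opening: 0.062
finger_force: 0.0
time_s: 0.93
eef_pos: [0.3454, -0.1786, 0.2313]
tool_rot: [0.984, 0.178, 0.0, -0.0]
force: [0.1, -0.8, -0.1]
opening: 0.0619
finger_force: 0.0
t 0.93 off [ 0.1297 -0.1264  0.0813] xang 20.47 twz -78.43 tiltfix [-0.01 -0.01  0.  ] q [-32.8  -4.  110.8   0.   73.2  36.8] F [ 0.13 -0.79 -0.09]
```

```bash
python3 -m jog '[{"offset":[0,0,0],"twist":[0,0,-35],"gripper":0.062},{"offset":[0,0,0],"twist":[0,0,-35],"gripper":0.062},{"offset":[0,0,0],"twist":[0,0,-35],"gripper":0.062},{"offset":[0,0,0],"twist":[0,0,-35],"gripper":0.062},{"offset":[0,0,0],"twist":[0,0,-35],"gripper":0.062}]' >/dev/null
python3 -m jog '[{"offset":[0,0,0],"twist":[0,0,-35],"gripper":0.062},{"offset":[0,0,0],"twist":[0,0,-35],"gripper":0.062},{"offset":[0,0,0],"twist":[0,0,-35],"gripper":0.062},{"offset":[0,0,0],"twist":[0,0,-35],"gripper":0.062},{"offset":[0,0,0],"twist":[0,0,-35],"gripper":0.062}]' >/dev/null
python3 -m jog '[{"offset":[0,0,0],"twist":[0,0,-8.5],"gripper":0.062},{"offset":[0,0,0],"twist":[0,0,-8.5],"gripper":0.062},{"offset":[0,0,0],"twist":[0,0,-8.5],"gripper":0.062},{"offset":[0,0,0],"twist":[0,0,-8.5],"gripper":0.062}]'
python3 -c "from h import *; go(.4227,-.0148,.15,98.9)"
```

```text
time_s: 2.1
eef_pos: [0.3449, -0.181, 0.2312]
tool_rot: [0.651, 0.759, -0.0, -0.0]
force: [0.7, -1.2, 0.9]
opening: 0.0622
finger_force: 0.0
t 2.1 off [0.1524 0.1021 0.0812] xang 98.72 twz -0.18 tiltfix [-0.01 -0.01  0.  ] q [-33.1  -3.9 110.7  -0.   73.2 -41.8] F [ 0.65 -1.23  0.89]
```

```bash
python3 -m jog '[{"offset":[0.152,0.102,0.04],"twist":[0,0,0],"gripper":0.062},{"offset":[0.152,0.102,0.04],"twist":[0,0,0],"gripper":0.062},{"offset":[0.152,0.102,0.04],"twist":[0,0,0],"gripper":0.062},{"offset":[0.152,0.102,0.04],"twist":[0,0,0],"gripper":0.062},{"offset":[0.152,0.102,0.04],"twist":[0,0,0],"gripper":0.062}]' >/dev/null
python3 -m jog '[{"offset":[0,0,0],"twist":[0,0,0],"gripper":0.062},{"offset":[0,0,0],"twist":[0,0,0],"gripper":0.062}]'
python3 - <<'E'
from h import *
go(.4227,-.0148,.15,98.9)
im,d,P=cloud('wrist');np.savez('w1',im=im,P=P);save('w1.png',im)
X=P.reshape(-1,3);T=X[(X[:,2]>.036)&(X[:,2]<.044)&(np.hypot(X[:,0]-.4227,X[:,1]+.0148)<.035)]
print(len(T),T[:,2].mean(),cv2.minEnclosingCircle(T[:,:2].astype(np.float32)*1000))
E
```

```text
time_s: 2.68
eef_pos: [0.422, -0.0143, 0.1909]
tool_rot: [0.65, 0.76, -0.0, -0.0]
force: [0.2, -0.1, 0.4]
opening: 0.0619
finger_force: 0.0
t 2.68 off [-0.0006  0.0006  0.0409] xang 98.94 twz 0.04 tiltfix [-0.06 -0.01  0.  ] q [ -6.9   3.1 109.4  -0.   67.6 -15.8] F [ 0.19 -0.12  0.36]
1171 0.040307913499396726 ((423.54339599609375, -15.165913581848145), 21.85850715637207)
```

View pics/w1.png

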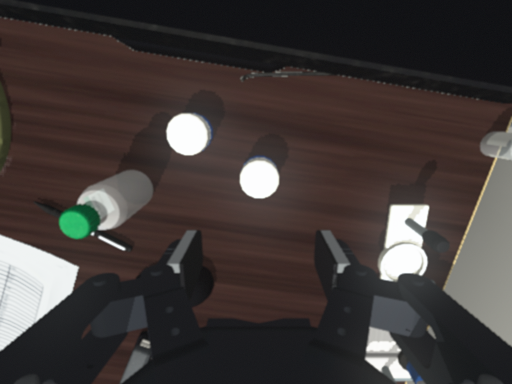

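The picture shows the wanted holder at (259,177), free of neighbours, with the nest at (403,262). I descend and grasp.

```bash
python3 -m jog '[{"offset":[-0.001,0.001,0.12],"twist":[0,0,0],"gripper":0.062},{"offset":[-0.001,0.001,0.12],"twist":[0,0,0],"gripper":0.062},{"offset":[-0.001,0.001,0.12],"twist":[0,0,0],"gripper":0.062},{"offset":[-0.001,0.001,0.15],"twist":[0,0,0],"gripper":0.062},{"offset":[-0.001,0.001,0.178],"twist":[0,0,0],"gripper":0.062}]' >/dev/null
python3 -m jog '[{"offset":[0,0,0],"twist":[0,0,0],"gripper":0.062},{"offset":[0,0,0],"twist":[0,0,0],"gripper":0.035},{"offset":[0,0,0],"twist":[0,0,0],"gripper":0.035},{"offset":[0,0,0],"twist":[0,0,0],"gripper":0.035},{"offset":[0,0,0],"twist":[0,0,0],"gripper":0.035}]' 30
python3 -m jog '[{"offset":[0,0,0],"twist":[0,0,0],"gripper":0.035},{"offset":[0,0,0],"twist":[0,0,0],"gripper":0.035},{"offset":[0,0,0],"twist":[0,0,0],"gripper":0.035},{"offset":[0,0,0],"twist":[0,0,0],"gripper":0.035},{"offset":[0,0,0],"twist":[0,0,0],"gripper":0.035}]'
```

```text
time_s: 3.57
eef_pos: [0.424, -0.016, 0.0148]
tool_rot: [0.65, 0.76, 0.001, 0.001]
force: [-0.2, 0.4, -1.1]
opening: 0.043
finger_force: 30.5
time_s: 3.98
eef_pos: [0.4241, -0.016, 0.0147]
tool_rot: [0.65, 0.76, 0.001, 0.001]
force: [-2.8, -1.6, 10.5]
opening: 0.0428
finger_force: 31.6
```

```bash
python3 -m jog '[{"offset":[0,0,-0.02],"twist":[0,0,0],"gripper":0.035},{"offset":[0,0,-0.06],"twist":[0,0,0],"gripper":0.035},{"offset":[0,0,-0.1],"twist":[0,0,0],"gripper":0.035},{"offset":[0,0,-0.12],"twist":[0,0,0],"gripper":0.035},{"offset":[0,0,-0.12],"twist":[0,0,0],"gripper":0.035}]'
python3 -m jog '[{"offset":[-0.08,0.08,0],"twist":[0,0,0],"gripper":0.035},{"offset":[-0.08,0.08,0],"twist":[0,0,0],"gripper":0.035},{"offset":[-0.08,0.08,0],"twist":[0,0,0],"gripper":0.035},{"offset":[-0.08,0.08,0],"twist":[0,0,0],"gripper":0.035},{"offset":[-0.08,0.08,0],"twist":[0,0,0],"gripper":0.035}]'
python3 -m jog '[{"offset":[0,0,0],"twist":[0,0,0],"gripper":0.035},{"offset":[0,0,0],"twist":[0,0,0],"gripper":0.035}]' >/dev/null
python3 - <<'E'
from h import *
go(.6144,-.0935,.12,98.9)
im,d,P=cloud('wrist');np.savez('w2',im=im,P=P);save('w2.png',im)
E
```

```text
time_s: 4.4
eef_pos: [0.4252, -0.0159, 0.1382]
tool_rot: [0.65, 0.76, 0.002, 0.004]
force: [0.4, -0.1, 0.3]
opening: 0.0426
finger_force: 31.2
time_s: 4.82
eef_pos: [0.5147, -0.0829, 0.1324]
tool_rot: [0.65, 0.76, -0.0, -0.001]
force: [-1.4, -0.2, -1.3]
opening: 0.0433
finger_force: 31.2
t 4.98 off [-0.0273  0.0974  0.0131] xang 98.97 twz 0.07 tiltfix [-0.03 -0.01  0.  ] q [-13.1  19.5  98.1   0.   62.5 -22. ] F [-0.75 -0.45 -0.87]
```

View pics/w2.png

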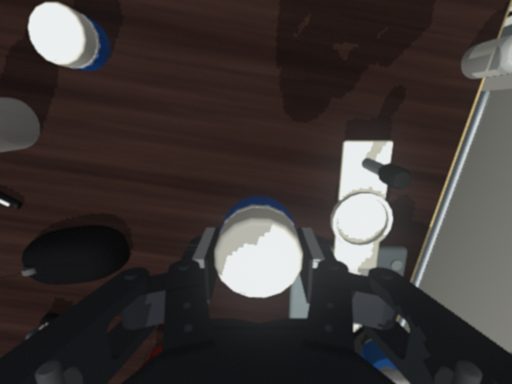

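The picture shows the holder upright in the pads at (258,252), with the nest ring at (362,217). I fit both from the depth.

```bash
cat > fit.py <<'E'
import sys
from h import *
from scipy.optimize import least_squares
z=np.load(sys.argv[1]);im,P=z['im'],z['P'];X=P.reshape(-1,3)
c0=np.array([.6144,-.0935])
S=X[np.hypot(*(X[:,:2]-c0).T)<.034]
T=S[(S[:,2]>.0325)&(S[:,2]<.038)]
f=least_squares(lambda p:np.hypot(T[:,0]-p[0],T[:,1]-p[1])-p[2],[*c0,.0265],loss='soft_l1',f_scale=.001)
print('rim',len(T),f.x.round(4),np.abs(f.fun).mean().round(4),'floor z',np.median(S[np.hypot(*(S[:,:2]-f.x[:2]).T)<.02][:,2]).round(4))
c=f.x[:2];T2=X[(X[:,2]>.0325)&(X[:,2]<.038)&(np.hypot(*(X[:,:2]-c).T)<.032)]
print(cv2.minEnclosingCircle(T2[:,:2].astype(np.float32)*1000))
k=X[(X[:,2]>.07)&(X[:,2]<.1)&(np.hypot(X[:,0]-.6055,X[:,1]+.04)<.025)]
if len(k):print('knob',len(k),k[:,2].max(),cv2.minEnclosingCircle(k[k[:,2]>k[:,2].max()-.003][:,:2].astype(np.float32)*1000))
e=env.get_state()['eef_pos'];H=X[(np.hypot(*(X[:,:2]-e[:2]).T)<.03)&(X[:,2]>e[2]+.01)&(X[:,2]<e[2]+.04)]
zt=np.percentile(H[:,2],80);H=H[abs(H[:,2]-zt)<.003];print('holder',e,zt,len(H),cv2.minEnclosingCircle(H[:,:2].astype(np.float32)*1000))
E
python3 fit.py w2.npz
python3 -m jog '[{"offset":[-0.027,0.097,0.0],"twist":[0,0,0],"gripper":0.035},{"offset":[-0.027,0.097,0.0],"twist":[0,0,0],"gripper":0.035},{"offset":[-0.027,0.097,0.0],"twist":[0,0,0],"gripper":0.035},{"offset":[-0.027,0.097,0.0],"twist":[0,0,0],"gripper":0.035},{"offset":[-0.027,0.097,0.0],"twist":[0,0,0],"gripper":0.035}]'
python3 -m jog '[{"offset":[0,0,0],"twist":[0,0,0],"gripper":0.035},{"offset":[0,0,0],"twist":[0,0,0],"gripper":0.035},{"offset":[0,0,0],"twist":[0,0,0],"gripper":0.035}]' >/dev/null
python3 -c "
from h import *
im,d,P=cloud('wrist');np.savez('w3',im=im,P=P)
im,d,P=cloud('top');np.savez('t3',im=im,P=P)
go(.6144,-.0935,.09,98.9)"
python3 fit.py w3.npz; python3 fit.py t3.npz
```

```text
rim 769 [ 0.6156 -0.0946  0.0262] 0.001 floor z 0.029
((616.1527099609375, -95.09990692138672), 28.848722457885742)
knob 645 0.09566332368742606 ((606.912109375, -40.497127532958984), 7.0477142333984375)
holder [ 0.51406079 -0.08174976  0.13334595] 0.15962799480565434 5774 ((513.0416259765625, -75.22508239746094), 28.25176239013672)
time_s: 5.45
eef_pos: [0.6144, -0.0934, 0.1328]
tool_rot: [0.65, 0.76, -0.0, -0.0]
force: [-0.2, -0.4, -0.1]
opening: 0.0428
finger_force: 31.3
t 5.8 off [0.0004 0.0001 0.0437] xang 98.94 twz 0.04 tiltfix [0.02 0.01 0.  ] q [-12.1  31.3  80.6  -0.   68.  -21. ] F [-0.53 -0.49 -0.55]
rim 509 [ 0.6163 -0.0947  0.0262] 0.001 floor z 0.1708
((616.4175415039062, -94.67213439941406), 28.297164916992188)
knob 440 0.09548949311532152 ((607.7930297851562, -40.77717208862305), 6.859827995300293)
holder [ 0.61433159 -0.09387127  0.13367939] 0.1601163138039736 5796 ((613.2504272460938, -86.74624633789062), 28.10598373413086)
rim 9 [ 0.6164 -0.0907  0.0313] 0.0006 floor z 0.4133
((608.8050537109375, -118.74221801757812), 11.531481742858887)Traceback (most recent call last):
  File "fit.py", line 15, in <module>
    zt=np.percentile(H[:,2],80);H=H[abs(H[:,2]-zt)<.003];print('holder',e,zt,len(H),cv2.minEnclosingCircle(H[:,:2].astype(np.float32)*1000))
    return _quantile_unchecked(
        a, q, axis, out, overwrite_input, method, keepdims, weights)
    return _ureduce(a,
                    func=_quantile_ureduce_func,
    ...<5 lines>...
                    overwrite_input=overwrite_input,
                    method=method)
    r = func(a, **kwargs)
    result = _quantile(arr,
                       quantiles=q,
    ...<2 lines>...
                       out=out,
                       weights=wgt)
    slices_having_nans = np.isnan(arr[-1, ...])
                                  ~~~^^^^^^^^^
IndexError: index -1 is out of bounds for axis 0 with size 0
```

Run:
```python
from h import *
for f,e in [('w2',[.51406,-.08175]),('w3',[.61433,-.09387])]:
    z=np.load(f+'.npz');im,P=z['im'],z['P'];w=(im.min(-1)>140)
    m=w&(abs(P[...,2]-.160)<.004)&(np.hypot(P[...,0]-e[0],P[...,1]-e[1])<.04)
    T=P[m];c,r=cv2.minEnclosingCircle(T[:,:2].astype(np.float32)*1000);print(f,len(T),np.round(c,1),r,(np.array(c)/1000-e).round(4),T[:,2].mean(),T.mean(0)[:2]-e)
```

```text
w2 5344 [521.1 -79.2] 28.25971794128418 [0.007  0.0025] 0.15875085844851208 [-0.00044547  0.00305612]
w3 5552 [612.5 -92.8] 23.305728912353516 [-0.0019  0.001 ] 0.1592060621932303 [-0.0007283   0.00354113]
```

Run:
```python
from h import *
from scipy.optimize import least_squares
t=np.array([-.155,.988]);n=np.array([.988,.155])
for f,e in [('w2',[.51406,-.08175]),('w3',[.61433,-.09387])]:
    z=np.load(f+'.npz');im,P=z['im'],z['P'];w=(im.min(-1)>110)
    m=w&(abs(P[...,2]-.1595)<.003)&(np.hypot(P[...,0]-e[0],P[...,1]-e[1])<.04)
    T=P[m][:,:2]-e; a,b=T@t,T@n; print(f,'along x_tool pct',np.percentile(a,[0.5,2,50,98,99.5]).round(4),'y',np.percentile(b,[.5,2,50,98,99.5]).round(4))
    m2=cv2.morphologyEx(m.astype(np.uint8),cv2.MORPH_OPEN,np.ones((5,5)))
    ct=max(cv2.findContours(m2,0,cv2.CHAIN_APPROX_NONE)[0],key=len)[:,0]
    Q=P[ct[:,1],ct[:,0],:2]-e
    r=least_squares(lambda p:np.hypot(Q[:,0]-p[0],Q[:,1]-p[1])-.022,[0,0],loss='soft_l1',f_scale=.0007);print(len(Q),'centre tool x,y',(r.x@t).round(4),(r.x@n).round(4),np.abs(r.fun).mean())
```

```text
w2 along x_tool pct [-0.0179 -0.0163  0.0035  0.0214  0.0224] y [-0.0204 -0.0189 -0.0002  0.0189  0.0204]
246 centre tool x,y 0.0016 0.0 0.0011163181772675128
w3 along x_tool pct [-0.0178 -0.0161  0.004   0.0217  0.0227] y [-0.0212 -0.0194  0.0001  0.0198  0.025 ]
257 centre tool x,y 0.0018 0.0 0.0009945079843952083
```

```bash
python3 -m jog '[{"offset":[-0.0024,0.0014,0.02],"twist":[0,0,0],"gripper":0.035},{"offset":[-0.0024,0.0014,0.045],"twist":[0,0,0],"gripper":0.035},{"offset":[-0.0024,0.0014,0.07],"twist":[0,0,0],"gripper":0.035},{"offset":[-0.0024,0.0014,0.08],"twist":[0,0,0],"gripper":0.035},{"offset":[-0.0024,0.0014,0.08],"twist":[0,0,0],"gripper":0.035}]'
python3 -m jog '[{"offset":[0,0,0.002],"twist":[0,0,0],"gripper":0.035},{"offset":[0,0,0.004],"twist":[0,0,0],"gripper":0.035},{"offset":[0,0,0.005],"twist":[0,0,0],"gripper":0.035},{"offset":[0,0,0.005],"twist":[0,0,0],"gripper":0.035}]'
python3 -m jog '[{"offset":[0,0,0.002],"twist":[0,0,0],"gripper":0.035},{"offset":[0,0,0.003],"twist":[0,0,0],"gripper":0.035},{"offset":[0,0,0.004],"twist":[0,0,0],"gripper":0.035},{"offset":[0,0,0.004],"twist":[0,0,0],"gripper":0.035}]'
python3 -c "from h import *; go(.6160,-.0960,.042,98.9)"
```

```text
time_s: 6.22
eef_pos: [0.6151, -0.0959, 0.051]
tool_rot: [0.65, 0.76, -0.001, -0.002]
force: [0.3, -0.1, -1.0]
opening: 0.043
finger_force: 31.3
time_s: 6.55
eef_pos: [0.6168, -0.0961, 0.0492]
tool_rot: [0.65, 0.76, 0.0, 0.001]
force: [-1.0, 0.3, -1.1]
opening: 0.043
finger_force: 31.3
time_s: 6.88
eef_pos: [0.6163, -0.0961, 0.0441]
tool_rot: [0.65, 0.76, -0.0, -0.0]
force: [-0.8, -0.8, -0.3]
opening: 0.043
finger_force: 31.3
t 6.88 off [ 0.0001 -0.0003  0.0021] xang 98.94 twz 0.04 tiltfix [-0.01 -0.    0.  ] q [-12.2  38.   83.2  -0.   58.8 -21.2] F [-0.82 -0.82 -0.35]
```

```bash
python3 -m jog '[{"offset":[0,0,0.001],"twist":[0,0,0],"gripper":0.035},{"offset":[0,0,0.001],"twist":[0,0,0],"gripper":0.035}]'
python3 -m jog '[{"offset":[0,0,0.001],"twist":[0,0,0],"gripper":0.035},{"offset":[0,0,0.001],"twist":[0,0,0],"gripper":0.035},{"offset":[0,0,0.001],"twist":[0,0,0],"gripper":0.035}]'
```

```text
time_s: 7.05
eef_pos: [0.6165, -0.0961, 0.0433]
tool_rot: [0.65, 0.76, 0.0, 0.0]
force: [-0.5, -0.2, 0.0]
opening: 0.0426
finger_force: 31.4
time_s: 7.3
eef_pos: [0.6166, -0.0962, 0.043]
tool_rot: [0.65, 0.76, 0.0, 0.0]
force: [-3.8, -0.0, 7.3]
opening: 0.0431
finger_force: 32.1
```

Contact with the floor is felt at 7 N, so I release and rise.

```bash
python3 -m jog '[{"offset":[0,0,0],"twist":[0,0,0],"gripper":0.05},{"offset":[0,0,0],"twist":[0,0,0],"gripper":0.06},{"offset":[0,0,0],"twist":[0,0,0],"gripper":0.064},{"offset":[0,0,0],"twist":[0,0,0],"gripper":0.064}]'
python3 -m jog '[{"offset":[0,0,-0.01],"twist":[0,0,0],"gripper":0.064},{"offset":[0,0,-0.04],"twist":[0,0,0],"gripper":0.064},{"offset":[0,0,-0.08],"twist":[0,0,0],"gripper":0.064},{"offset":[0,0,-0.12],"twist":[0,0,0],"gripper":0.064},{"offset":[0,0,-0.13],"twist":[0,0,0],"gripper":0.064}]'
python3 -m jog '[{"offset":[0.04,0,0],"twist":[0,0,0],"gripper":0},{"offset":[0.078,0,0],"twist":[0,0,0],"gripper":0},{"offset":[0.078,0,0],"twist":[0,0,0],"gripper":0},{"offset":[0.078,0,0],"twist":[0,0,0],"gripper":0},{"offset":[0.078,0,0],"twist":[0,0,0],"gripper":0}]'
python3 - <<'E'
from h import *
im,d,P=cloud('wrist');np.savez('w4',im=im,P=P);save('w4.png',im)
im,d,P2=cloud('top');np.savez('t4',im=im,P=P2)
for Q in (P,P2):
    X=Q.reshape(-1,3);T=X[(X[:,2]>.058)&(X[:,2]<.08)&(np.hypot(X[:,0]-.616,X[:,1]+.095)<.035)]
    print(len(T),np.percentile(T[:,2],[5,50,95]),cv2.minEnclosingCircle(T[:,:2].astype(np.float32)*1000))
    k=X[(X[:,2]>.088)&(X[:,2]<.1)&(np.hypot(X[:,0]-.607,X[:,1]+.04)<.02)];print(len(k),k.mean(0))
n=np.array([.6160,-.0948]);t=np.array([-.155,.988]);p=n+t*(.055+.008+.016+.012);go(*p,.075,98.9)
E
```

```text
time_s: 7.63
eef_pos: [0.6164, -0.0961, 0.0422]
tool_rot: [0.65, 0.76, -0.0, -0.0]
force: [0.8, 0.4, -0.0]
opening: 0.0641
finger_force: 0.0
time_s: 8.05
eef_pos: [0.6183, -0.0964, 0.1801]
tool_rot: [0.65, 0.76, 0.002, 0.004]
force: [-0.2, -0.7, 0.5]
opening: 0.0641
finger_force: 0.0
time_s: 8.47
eef_pos: [0.6044, -0.0192, 0.1728]
tool_rot: [0.65, 0.76, 0.0, 0.0]
force: [-0.3, -0.1, -0.2]
opening: 0.0033
finger_force: 0.0
252 [0.06274475 0.06880892 0.06972923] ((616.0415649414062, -94.04422760009766), 21.453292846679688)
219 [ 0.60767296 -0.03894861  0.09283249]
159 [0.06288158 0.06775987 0.07115806] ((615.2936401367188, -94.33404541015625), 21.73139762878418)
20 [ 0.60578058 -0.04076888  0.09175868]
t 8.57 off [ 0.0152 -0.0002  0.0974] xang 98.89 twz -0.01 tiltfix [0.01 0.01 0.  ] q [ -5.4  27.   81.6  -0.   71.3 -14.2] F [-0.67  0.18 -0.27]
```

View pics/w4.png

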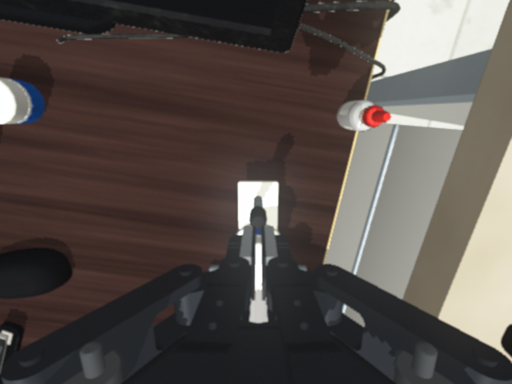

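The knob is at (258,212), directly in front of the closed fingertips, and the measured holder top is level and centred at z 0.069. Next: lower behind the knob and push.

```bash
python3 -m jog '[{"offset":[0.015,0,0],"twist":[0,0,0],"gripper":0},{"offset":[0.015,0,0.04],"twist":[0,0,0],"gripper":0},{"offset":[0.015,0,0.08],"twist":[0,0,0],"gripper":0},{"offset":[0.015,0,0.099],"twist":[0,0,0],"gripper":0},{"offset":[0.015,0,0.099],"twist":[0,0,0],"gripper":0}]'
python3 -m jog '[{"offset":[-0.01,0,0],"twist":[0,0,0],"gripper":0},{"offset":[-0.015,0,0],"twist":[0,0,0],"gripper":0},{"offset":[-0.02,0,0],"twist":[0,0,0],"gripper":0},{"offset":[-0.025,0,0],"twist":[0,0,0],"gripper":0},{"offset":[-0.03,0,0],"twist":[0,0,0],"gripper":0}]'
python3 -m jog '[{"offset":[-0.01,0,0],"twist":[0,0,0],"gripper":0},{"offset":[-0.02,0,0],"twist":[0,0,0],"gripper":0},{"offset":[-0.03,0,0],"twist":[0,0,0],"gripper":0},{"offset":[-0.04,0,0],"twist":[0,0,0],"gripper":0},{"offset":[-0.05,0,0],"twist":[0,0,0],"gripper":0}]'
python3 -c "from h import *; go(.6160,-.0948,.0735,98.9)"
```

```text
time_s: 8.98
eef_pos: [0.5996, -0.0042, 0.0685]
tool_rot: [0.65, 0.76, -0.002, -0.003]
force: [-0.7, 0.5, -0.2]
opening: 0.0001
finger_force: 0.0
time_s: 9.4
eef_pos: [0.6073, -0.0345, 0.0746]
tool_rot: [0.65, 0.76, 0.001, 0.001]
force: [-0.7, 1.4, 1.7]
opening: -0.0002
finger_force: 0.9
time_s: 9.82
eef_pos: [0.6145, -0.0844, 0.0733]
tool_rot: [0.65, 0.76, -0.0, -0.0]
force: [-0.4, 1.9, 1.3]
opening: 0.0001
finger_force: 1.0
t 9.82 off [-0.0105 -0.0001 -0.0002] xang 98.93 twz 0.03 tiltfix [-0. -0.  0.] q [-11.2  35.3  83.1   0.   61.5 -20.1] F [-0.37  1.9   1.3 ]
```

```bash
python3 -m jog '[{"offset":[-0.007,0,0],"twist":[0,0,0],"gripper":0},{"offset":[-0.014,0,0],"twist":[0,0,0],"gripper":0},{"offset":[-0.019,0,0],"twist":[0,0,0],"gripper":0},{"offset":[-0.024,0,0],"twist":[0,0,0],"gripper":0},{"offset":[-0.028,0,0],"twist":[0,0,0],"gripper":0}]'
python3 -m jog '[{"offset":[-0.002,0,0],"twist":[0,0,0],"gripper":0},{"offset":[-0.002,0,0],"twist":[0,0,0],"gripper":0}]'
python3 -m jog '[{"offset":[-0.002,0,0],"twist":[0,0,0],"gripper":0},{"offset":[-0.002,0,0],"twist":[0,0,0],"gripper":0}]'
```

```text
time_s: 10.23
eef_pos: [0.6187, -0.1113, 0.0732]
tool_rot: [0.65, 0.76, -0.0, -0.0]
force: [0.2, 1.3, 0.4]
opening: 0.0
finger_force: 0.8
time_s: 10.4
eef_pos: [0.619, -0.1132, 0.0732]
tool_rot: [0.65, 0.76, -0.0, 0.0]
force: [-0.4, 0.4, 0.6]
opening: -0.0003
finger_force: 0.0
time_s: 10.57
eef_pos: [0.6193, -0.1144, 0.0732]
tool_rot: [0.65, 0.76, 0.0, -0.0]
force: [-1.6, 3.0, 0.0]
opening: -0.0001
finger_force: 1.5
```

```bash
python3 -c "
from h import *
go(.6160,-.0948,.0735,98.9)
im,d,P=cloud('top');X=P.reshape(-1,3)
k=X[(X[:,2]>.085)&(X[:,2]<.1)&(np.hypot(X[:,0]-.622,X[:,1]+.133)<.03)];print(len(k),k.mean(0))"
```

```text
t 10.57 off [ 0.0199 -0.0002 -0.0003] xang 98.96 twz 0.06 tiltfix [-0.02 -0.05  0.  ] q [-13.8  36.4  81.3   0.   62.3 -22.8] F [-1.64  3.04  0.01]
0 [nan nan nan]<string>:5: RuntimeWarning: Mean of empty slice.
  ret = um.true_divide(
```

Continue in small steps until the stop pushes back.

```bash
python3 -m jog '[{"offset":[-0.002,0,0],"twist":[0,0,0],"gripper":0},{"offset":[-0.002,0,0],"twist":[0,0,0],"gripper":0}]' | grep -E "pos|^force"
python3 -m jog '[{"offset":[-0.002,0,0],"twist":[0,0,0],"gripper":0},{"offset":[-0.002,0,0],"twist":[0,0,0],"gripper":0}]'| grep -E "pos|^force"
python3 -m jog '[{"offset":[-0.001,0,0],"twist":[0,0,0],"gripper":0},{"offset":[-0.001,0,0],"twist":[0,0,0],"gripper":0}]'| grep -E "pos|^force"
```

```text
eef_pos: [0.6194, -0.1149, 0.0733]
force: [-3.5, 14.4, 4.8]
eef_pos: [0.6196, -0.1153, 0.0735]
force: [-6.1, 25.6, 8.3]
eef_pos: [0.6196, -0.1154, 0.0735]
force: [-9.4, 30.4, 10.9]
```

```bash
python3 -m jog '[{"offset":[0.02,0,0],"twist":[0,0,0],"gripper":0},{"offset":[0.05,0,0],"twist":[0,0,0],"gripper":0},{"offset":[0.05,0,-0.03],"twist":[0,0,0],"gripper":0.03},{"offset":[0.05,0,-0.07],"twist":[0,0,0],"gripper":0.085},{"offset":[0.05,0,-0.1],"twist":[0,0,0],"gripper":0.085}]'
python3 -m jog '[{"offset":[0,0,-0.05],"twist":[0,0,0],"gripper":0.085},{"offset":[0,0,-0.05],"twist":[0,0,0],"gripper":0.085},{"offset":[0,0,-0.05],"twist":[0,0,0],"gripper":0.085}]'>/dev/null
python3 - <<'E'
from h import *
im,d,P=cloud('wrist');np.savez('w5',im=im,P=P);save('w5.png',im)
im,d,P2=cloud('top')
for Q in (P,P2):
    X=Q.reshape(-1,3)
    k=X[(X[:,2]>.088)&(X[:,2]<.1)&(np.hypot(X[:,0]-.622,X[:,1]+.133)<.025)];print(len(k),k.mean(0))
X=P2.reshape(-1,3);w=X[(X[:,2]>.17)&(X[:,2]<.2)&(np.hypot(X[:,0]-.64,X[:,1]+.26)<.05)];print('wheel',cv2.minEnclosingCircle(w[:,:2].astype(np.float32)*1000))
go(.641,-.2605,.25,90-22-140)
E
```

```text
time_s: 11.53
eef_pos: [0.6125, -0.07, 0.1758]
tool_rot: [0.649, 0.76, 0.0, 0.001]
force: [0.7, -1.0, -0.3]
opening: 0.0364
finger_force: 0.0
148 [ 0.62207262 -0.13132674  0.09269469]
17 [ 0.62110269 -0.13257096  0.09198814]
wheel ((640.841552734375, -261.1826477050781), 30.383028030395508)
t 11.88 off [-0.1922 -0.0012 -0.027 ] xang 98.95 twz 170.95 tiltfix [0.   0.01 0.  ] q [-10.   26.1  76.1  -0.   77.8 -18.9] F [-0.22 -0.37 -1.67]
```

View pics/w5.png

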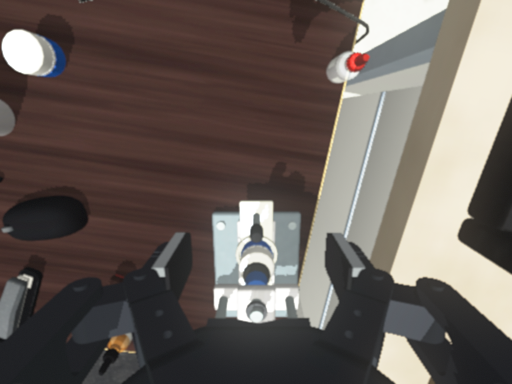

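The picture shows the tray home: knob at (256,228), white holder top under the blue head and foot at (256,270). Now I check clearance round the wheel for the gripper and camera.

Run:
```python
from h import *
P=np.load('t4.npz')['P'];X=P.reshape(-1,3);X=X[np.isfinite(X[:,0])]
for lo in np.arange(.70,.90,.02):
    s=X[(X[:,0]>lo)&(X[:,0]<lo+.02)&(X[:,1]<-.12)&(X[:,1]>-.40)]
    print(lo.round(2),len(s),s[:,2].max().round(3) if len(s) else '')
Q=np.load('w5.npz')['P'].reshape(-1,3);Q=Q[np.isfinite(Q[:,0])]
ci=optics.camera_info('wrist');Rm=cv2.Rodrigues(np.array(ci['rvec'],float))[0];c=-Rm.T@np.ravel(ci['tvec']);s=env.get_state()
print('cam in tool',R.from_quat(s['tool_rot']).inv().apply(c-s['eef_pos']))
```

```text
0.7 128 0.134
0.72 0 
0.74 1009 0.154
0.76 606 0.154
0.78 604 0.154
0.8 2917 0.484
0.82 5337 0.486
0.84 779 0.484
0.86 563 0.483
0.88 772 0.456
0.9 264 0.434
cam in tool [ 0.07062096 -0.00020967 -0.14304352]
```

```bash
python3 -m jog '[{"offset":[0,-0.001,-0.03],"twist":[0,0,0],"gripper":0.085},{"offset":[-0.035,-0.001,-0.03],"twist":[0,0,0],"gripper":0.085},{"offset":[-0.07,-0.001,-0.03],"twist":[0,0,0],"gripper":0.085},{"offset":[-0.11,-0.001,-0.03],"twist":[0,0,0],"gripper":0.085},{"offset":[-0.15,-0.001,-0.03],"twist":[0,0,0],"gripper":0.085}]' >/dev/null
python3 -m jog '[{"offset":[-0.042,0,0],"twist":[0,0,34],"gripper":0.085},{"offset":[-0.042,0,0],"twist":[0,0,34],"gripper":0.085},{"offset":[-0.042,0,0],"twist":[0,0,34],"gripper":0.085},{"offset":[-0.042,0,0],"twist":[0,0,34],"gripper":0.085},{"offset":[-0.042,0,0],"twist":[0,0,34],"gripper":0.085}]' >/dev/null
python3 -m jog '[{"offset":[0,0,0],"twist":[0,0,34],"gripper":0.085},{"offset":[0,0,0],"twist":[0,0,34],"gripper":0.085},{"offset":[0,0,0],"twist":[0,0,34],"gripper":0.085},{"offset":[0,0,0],"twist":[0,0,34],"gripper":0.085},{"offset":[0,0,0],"twist":[0,0,34],"gripper":0.085}]' >/dev/null
python3 -m jog '[{"offset":[0,0,0],"twist":[0,0,34],"gripper":0.085},{"offset":[0,0,0],"twist":[0,0,34],"gripper":0.085},{"offset":[0,0,0],"twist":[0,0,34],"gripper":0.085},{"offset":[0,0,0],"twist":[0,0,34],"gripper":0.085},{"offset":[0,0,0],"twist":[0,0,34],"gripper":0.085}]' 
python3 -c "
from h import *
go(.641,-.2605,.25,-69)
im,d,P=cloud('wrist');X=P.reshape(-1,3)
T=X[(X[:,2]>.180)&(X[:,2]<.195)&(np.hypot(X[:,0]-.641,X[:,1]+.261)<.04)];print(len(T),T[:,2].mean(),cv2.minEnclosingCircle(T[:,:2].astype(np.float32)*1000))"
```

```text
time_s: 13.55
eef_pos: [0.641, -0.2602, 0.2511]
tool_rot: [1.0, -0.03, -0.001, -0.0]
force: [-0.3, -0.3, 0.7]
opening: 0.085
finger_force: 0.0
t 13.55 off [0.0001 0.0003 0.0011] xang -3.44 twz 65.56 tiltfix [-0.05  0.16 -0.  ] q [-25.1  35.7  58.   -0.   86.5  68.3] F [-0.3  -0.27  0.7 ]
4161 0.1858807542044535 ((641.624267578125, -261.6946105957031), 30.022586822509766)
```

```bash
python3 -m jog '[{"offset":[0,0,0],"twist":[0,0,34],"gripper":0.085},{"offset":[0,0,0],"twist":[0,0,34],"gripper":0.085},{"offset":[0,0,0],"twist":[0,0,34],"gripper":0.085},{"offset":[0,0,0],"twist":[0,0,34],"gripper":0.085},{"offset":[0,0,0],"twist":[0,0,34],"gripper":0.085}]' >/dev/null
python3 -m jog '[{"offset":[0,0,0],"twist":[0,0,31],"gripper":0.085},{"offset":[0,0,0],"twist":[0,0,31],"gripper":0.085},{"offset":[0,0,0],"twist":[0,0,31],"gripper":0.085},{"offset":[0,0,0],"twist":[0,0,31],"gripper":0.085},{"offset":[0,0,0],"twist":[0,0,31],"gripper":0.085}]' >/dev/null
python3 -m jog '[{"offset":[0,0,0],"twist":[0,0,0],"gripper":0.085},{"offset":[0,0,0],"twist":[0,0,0],"gripper":0.085}]' 
python3 -c "
from h import *
go(.6416,-.2617,.158,-69)
im,d,P=cloud('wrist');np.savez('w6',im=im,P=P);X=P.reshape(-1,3)
T=X[(X[:,2]>.180)&(X[:,2]<.195)&(np.hypot(X[:,0]-.641,X[:,1]+.261)<.04)];print(len(T),np.percentile(T[:,2],[5,50,95]),cv2.minEnclosingCircle(T[:,:2].astype(np.float32)*1000))
print(env.get_state()['torque'])"
```

```text
time_s: 14.6
eef_pos: [0.6411, -0.2602, 0.2521]
tool_rot: [0.83, -0.558, -0.001, 0.0]
force: [0.6, -0.2, -0.5]
opening: 0.0846
finger_force: 0.0
t 14.6 off [ 0.0017 -0.      0.0941] xang -67.86 twz 1.14 tiltfix [0.07 0.07 0.  ] q [-25.1  35.7  58.   -0.   86.5 132.7] F [ 0.62 -0.2  -0.51]
4129 [0.18262853 0.18625363 0.18973449] ((641.31201171875, -261.3245544433594), 30.133329391479492)
[ 0.0461815  -0.02819846  0.0166826 ]
```

```bash
python3 -m jog '[{"offset":[0.0014,0,0],"twist":[0,0,0],"gripper":0.068},{"offset":[0.0014,0,0.02],"twist":[0,0,0],"gripper":0.068},{"offset":[0.0014,0,0.04],"twist":[0,0,0],"gripper":0.068},{"offset":[0.0014,0,0.05],"twist":[0,0,0],"gripper":0.068},{"offset":[0.0014,0,0.05],"twist":[0,0,0],"gripper":0.068}]' 
python3 -m jog '[{"offset":[0,0,0.01],"twist":[0,0,0],"gripper":0.068},{"offset":[0,0,0.02],"twist":[0,0,0],"gripper":0.068},{"offset":[0,0,0.03],"twist":[0,0,0],"gripper":0.068},{"offset":[0,0,0.036],"twist":[0,0,0],"gripper":0.068},{"offset":[0,0,0.036],"twist":[0,0,0],"gripper":0.068}]' 
python3 -c "
from h import *
go(.6415,-.2615,.158,-69);print(env.get_state()['torque'])"
```

```text
time_s: 15.07
eef_pos: [0.641, -0.2612, 0.2004]
tool_rot: [0.829, -0.559, -0.002, 0.0]
force: [0.9, -0.2, 0.6]
opening: 0.068
finger_force: 0.0
time_s: 15.48
eef_pos: [0.6413, -0.2613, 0.1654]
tool_rot: [0.829, -0.56, -0.001, 0.0]
force: [0.3, -0.3, -0.4]
opening: 0.068
finger_force: 0.0
t 15.48 off [ 0.0003 -0.0001  0.0074] xang -68.05 twz 0.95 tiltfix [0.1 0.1 0. ] q [-25.2  38.8  64.4   0.   77.  132.9] F [ 0.26 -0.33 -0.35]
[0.02853426 0.02516724 0.0030386 ]
```

```bash
python3 -m jog '[{"offset":[0,0,0.004],"twist":[0,0,0],"gripper":0.068},{"offset":[0,0,0.007],"twist":[0,0,0],"gripper":0.068},{"offset":[0,0,0.007],"twist":[0,0,0],"gripper":0.068}]' 
python3 -m jog '[{"offset":[0,0,0],"twist":[0,0,0],"gripper":0.064},{"offset":[0,0,0],"twist":[0,0,0],"gripper":0.06},{"offset":[0,0,0],"twist":[0,0,0],"gripper":0.056},{"offset":[0,0,0],"twist":[0,0,0],"gripper":0.054},{"offset":[0,0,0],"twist":[0,0,0],"gripper":0.054}]' 40
python3 -c "
from h import *
go(.6415,-.2615,.158,-69);print(env.get_state()['torque'])"
```

```text
time_s: 15.73
eef_pos: [0.6417, -0.2615, 0.1599]
tool_rot: [0.829, -0.56, -0.0, 0.0]
force: [0.4, 1.0, -0.1]
opening: 0.0682
finger_force: 0.0
time_s: 16.15
eef_pos: [0.6419, -0.2616, 0.1606]
tool_rot: [0.829, -0.56, 0.0, -0.0]
force: [0.7, 0.1, 2.3]
opening: 0.0579
finger_force: 42.4
t 16.15 off [-0.0002  0.0003  0.0026] xang -68.06 twz 0.94 tiltfix [-0.02 -0.02  0.  ] q [-25.2  39.   64.7  -0.   76.3 132.9] F [0.66 0.07 2.29]
[-0.02205905 -0.00229737 -0.03558614]
```

```bash
cat > st.py <<'E'
from h import *
s=env.get_state();X=R.from_quat(s['tool_rot']).as_matrix()[:,0]
print(round(s['time_s'],2),'xang',np.degrees(np.arctan2(X[1],X[0])).round(2),'z',s['eef_pos'][2].round(5),'F',s['force'].round(1),'T',s['torque'].round(3),'tq6',s['joint_torque'][5].round(3),'op',s['opening'].round(4),'q6',np.degrees(s['q'][5]).round(1))
E
python3 -m jog '[{"offset":[0,0,-0.0004],"twist":[0,0,-6],"gripper":0.054},{"offset":[0,0,-0.0008],"twist":[0,0,-12],"gripper":0.054},{"offset":[0,0,-0.0012],"twist":[0,0,-18],"gripper":0.054},{"offset":[0,0,-0.0016],"twist":[0,0,-24],"gripper":0.054},{"offset":[0,0,-0.0020],"twist":[0,0,-30],"gripper":0.054}]'>/dev/null; python3 st.py
python3 -m jog '[{"offset":[0,0,-0.0001],"twist":[0,0,-2],"gripper":0.054},{"offset":[0,0,-0.0003],"twist":[0,0,-4],"gripper":0.054},{"offset":[0,0,-0.0004],"twist":[0,0,-6],"gripper":0.054},{"offset":[0,0,-0.0005],"twist":[0,0,-8],"gripper":0.054},{"offset":[0,0,-0.0007],"twist":[0,0,-10],"gripper":0.054}]'>/dev/null; python3 st.py
```

```text
Traceback (most recent call last):
  File "st.py", line 3, in <module>
    print(round(s['time_s'],2),'xang',np.degrees(np.arctan2(X[1],X[0])).round(2),'z',s['eef_pos'][2].round(5),'F',s['force'].round(1),'T',s['torque'].round(3),'tq6',s['joint_torque'][5].round(3),'op',s['opening'].round(4),'q6',np.degrees(s['q'][5]).round(1))
                                                                                                                                                                                                        ^^^^^^^^^^^^^^^^^^
AttributeError: 'float' object has no attribute 'round'
Traceback (most recent call last):
  File "st.py", line 3, in <module>
    print(round(s['time_s'],2),'xang',np.degrees(np.arctan2(X[1],X[0])).round(2),'z',s['eef_pos'][2].round(5),'F',s['force'].round(1),'T',s['torque'].round(3),'tq6',s['joint_torque'][5].round(3),'op',s['opening'].round(4),'q6',np.degrees(s['q'][5]).round(1))
                                                                                                                                                                                                        ^^^^^^^^^^^^^^^^^^
AttributeError: 'float' object has no attribute 'round'
```

```bash
sed -i "s/s\['opening'\].round(4)/round(float(s['opening']),4)/" st.py; python3 st.py
python3 -m jog '[{"offset":[0,0,-0.00017],"twist":[0,0,-2.5],"gripper":0.054},{"offset":[0,0,-0.00033],"twist":[0,0,-5],"gripper":0.054}]'>/dev/null; python3 st.py
python3 -m jog '[{"offset":[0,0,-0.00017],"twist":[0,0,-2.5],"gripper":0.054},{"offset":[0,0,-0.00033],"twist":[0,0,-5],"gripper":0.054}]'>/dev/null; python3 st.py
python3 -m jog '[{"offset":[0,0,-0.00017],"twist":[0,0,-2.5],"gripper":0.054},{"offset":[0,0,-0.00033],"twist":[0,0,-5],"gripper":0.054}]'>/dev/null; python3 st.py
python3 -m jog '[{"offset":[0,0,-0.00017],"twist":[0,0,-2.5],"gripper":0.054},{"offset":[0,0,-0.00033],"twist":[0,0,-5],"gripper":0.054}]'>/dev/null; python3 st.py
```

```text
16.98 xang -27.98 z 0.1633 F [-0.1  0.6  0.8] T [ 0.078 -0.058 -0.297] tq6 0.602 op 0.0581 q6 92.8
17.15 xang -22.96 z 0.1636 F [0.5 0.1 2.1] T [ 0.034 -0.049 -0.291] tq6 0.863 op 0.0582 q6 87.8
17.32 xang -17.95 z 0.16396 F [1.2 0.7 1.2] T [ 0.113 -0.054 -0.284] tq6 0.821 op 0.0585 q6 82.8
17.48 xang -12.95 z 0.16427 F [-0.2  0.3  1.5] T [ 0.077 -0.125 -0.296] tq6 0.82 op 0.058 q6 77.8
17.65 xang -7.95 z 0.16461 F [0.7 0.5 1.8] T [ 0.081 -0.109 -0.299] tq6 0.82 op 0.058 q6 72.8
```

```bash
python3 -m jog '[{"offset":[0,0,-0.00017],"twist":[0,0,-2.5],"gripper":0.054},{"offset":[0,0,-0.00033],"twist":[0,0,-5],"gripper":0.054}]'>/dev/null; python3 st.py
python3 -m jog '[{"offset":[0,0,-0.00017],"twist":[0,0,-2.5],"gripper":0.054},{"offset":[0,0,-0.00033],"twist":[0,0,-5],"gripper":0.054}]'>/dev/null; python3 st.py
python3 -m jog '[{"offset":[0,0,-0.00017],"twist":[0,0,-2.5],"gripper":0.054},{"offset":[0,0,-0.00033],"twist":[0,0,-5],"gripper":0.054}]'>/dev/null; python3 st.py
python3 -m jog '[{"offset":[0,0,-0.00017],"twist":[0,0,-2.5],"gripper":0.054},{"offset":[0,0,-0.00033],"twist":[0,0,-5],"gripper":0.054}]'>/dev/null; python3 st.py
python3 -m jog '[{"offset":[0,0,-0.00017],"twist":[0,0,-2.5],"gripper":0.054},{"offset":[0,0,-0.00033],"twist":[0,0,-5],"gripper":0.054}]'>/dev/null; python3 st.py
```

```text
17.82 xang -2.95 z 0.16497 F [1.3 0.4 2.1] T [ 0.083 -0.119 -0.258] tq6 0.82 op 0.0583 q6 67.8
17.98 xang 2.05 z 0.16527 F [ 1.3 -0.1  2.1] T [ 0.084 -0.113 -0.257] tq6 0.82 op 0.0583 q6 62.8
18.15 xang 7.05 z 0.16559 F [0.7 0.2 1.4] T [ 0.09  -0.13  -0.277] tq6 0.82 op 0.0581 q6 57.8
18.32 xang 12.05 z 0.16592 F [ 0.2 -0.2  1.7] T [ 0.102 -0.06  -0.3  ] tq6 0.82 op 0.0582 q6 52.8
18.48 xang 17.05 z 0.16624 F [0.1 1.  1.5] T [ 0.136 -0.045 -0.259] tq6 0.82 op 0.0582 q6 47.8
```

Joint 6 torque is a very clean signal, 0.82 while turning freely. I continue.

```bash
python3 -m jog '[{"offset":[0,0,-0.00017],"twist":[0,0,-2.5],"gripper":0.054},{"offset":[0,0,-0.00033],"twist":[0,0,-5],"gripper":0.054}]'>/dev/null; python3 st.py
python3 -m jog '[{"offset":[0,0,-0.00017],"twist":[0,0,-2.5],"gripper":0.054},{"offset":[0,0,-0.00033],"twist":[0,0,-5],"gripper":0.054}]'>/dev/null; python3 st.py
python3 -m jog '[{"offset":[0,0,-0.00017],"twist":[0,0,-2.5],"gripper":0.054},{"offset":[0,0,-0.00033],"twist":[0,0,-5],"gripper":0.054}]'>/dev/null; python3 st.py
python3 -m jog '[{"offset":[0,0,-0.00017],"twist":[0,0,-2.5],"gripper":0.054},{"offset":[0,0,-0.00033],"twist":[0,0,-5],"gripper":0.054}]'>/dev/null; python3 st.py
python3 -m jog '[{"offset":[0,0,-0.00017],"twist":[0,0,-2.5],"gripper":0.054},{"offset":[0,0,-0.00033],"twist":[0,0,-5],"gripper":0.054}]'>/dev/null; python3 st.py
```

```text
18.65 xang 22.05 z 0.16661 F [0.2 1.2 2.4] T [ 0.09  -0.057 -0.279] tq6 0.82 op 0.0586 q6 42.7
18.82 xang 27.05 z 0.16694 F [0.5 0.6 1.6] T [ 0.16  -0.027 -0.25 ] tq6 0.82 op 0.0584 q6 37.8
18.98 xang 32.05 z 0.16725 F [0.4 0.7 2.2] T [ 0.154 -0.064 -0.253] tq6 0.82 op 0.0582 q6 32.8
19.15 xang 37.05 z 0.1676 F [0.3 0.3 2. ] T [ 0.179 -0.012 -0.282] tq6 0.82 op 0.0575 q6 27.8
19.32 xang 42.05 z 0.16791 F [0.8 1.  1.6] T [ 0.084 -0.015 -0.279] tq6 0.819 op 0.0582 q6 22.8
```

```bash
python3 -m jog '[{"offset":[0,0,-0.00017],"twist":[0,0,-2.5],"gripper":0.054},{"offset":[0,0,-0.00033],"twist":[0,0,-5],"gripper":0.054}]'>/dev/null; python3 st.py
python3 -m jog '[{"offset":[0,0,-0.00017],"twist":[0,0,-2.5],"gripper":0.054},{"offset":[0,0,-0.00033],"twist":[0,0,-5],"gripper":0.054}]'>/dev/null; python3 st.py
python3 -m jog '[{"offset":[0,0,-0.00017],"twist":[0,0,-2.5],"gripper":0.054},{"offset":[0,0,-0.00033],"twist":[0,0,-5],"gripper":0.054}]'>/dev/null; python3 st.py
python3 -m jog '[{"offset":[0,0,-0.00017],"twist":[0,0,-2.5],"gripper":0.054},{"offset":[0,0,-0.00033],"twist":[0,0,-5],"gripper":0.054}]'>/dev/null; python3 st.py
python3 -m jog '[{"offset":[0,0,-0.00017],"twist":[0,0,-2.5],"gripper":0.054},{"offset":[0,0,-0.00033],"twist":[0,0,-5],"gripper":0.054}]'>/dev/null; python3 st.py
```

```text
19.48 xang 47.05 z 0.16824 F [0.3 1.5 2.3] T [ 0.161 -0.046 -0.265] tq6 0.82 op 0.0581 q6 17.8
19.65 xang 52.05 z 0.16855 F [0.9 0.8 1.9] T [ 0.159 -0.046 -0.292] tq6 0.82 op 0.0581 q6 12.8
19.82 xang 57.05 z 0.16889 F [-0.   1.6  1.7] T [ 0.153  0.008 -0.248] tq6 0.819 op 0.0583 q6 7.8
19.98 xang 62.05 z 0.16919 F [0.7 2.  2.6] T [ 0.151  0.024 -0.254] tq6 0.819 op 0.0581 q6 2.8
20.15 xang 67.05 z 0.16953 F [-0.1  1.6  1. ] T [ 0.144 -0.005 -0.244] tq6 0.819 op 0.0583 q6 -2.2
```

```bash
python3 -m jog '[{"offset":[0,0,-0.00017],"twist":[0,0,-2.5],"gripper":0.054},{"offset":[0,0,-0.00033],"twist":[0,0,-5],"gripper":0.054}]'>/dev/null; python3 st.py
python3 -m jog '[{"offset":[0,0,-0.00017],"twist":[0,0,-2.5],"gripper":0.054},{"offset":[0,0,-0.00033],"twist":[0,0,-5],"gripper":0.054}]'>/dev/null; python3 st.py
python3 -m jog '[{"offset":[0,0,-0.00017],"twist":[0,0,-2.5],"gripper":0.054},{"offset":[0,0,-0.00033],"twist":[0,0,-5],"gripper":0.054}]'>/dev/null; python3 st.py
python3 -m jog '[{"offset":[0,0,-0.00017],"twist":[0,0,-2.5],"gripper":0.054},{"offset":[0,0,-0.00033],"twist":[0,0,-5],"gripper":0.054}]'>/dev/null; python3 st.py
python3 -m jog '[{"offset":[0,0,-0.00017],"twist":[0,0,-2.5],"gripper":0.054},{"offset":[0,0,-0.00033],"twist":[0,0,-5],"gripper":0.054}]'>/dev/null; python3 st.py
```

```text
20.32 xang 72.05 z 0.16989 F [0.4 0.2 2.2] T [ 0.192  0.07  -0.299] tq6 0.819 op 0.0583 q6 -7.2
20.48 xang 77.05 z 0.17022 F [0.6 1.  2.2] T [ 0.14   0.039 -0.239] tq6 0.819 op 0.0579 q6 -12.2
20.65 xang 82.05 z 0.17054 F [-0.2  0.3  2.3] T [ 0.202  0.031 -0.233] tq6 0.819 op 0.0581 q6 -17.2
20.82 xang 87.05 z 0.17087 F [-0.4  1.   1. ] T [ 0.128  0.045 -0.315] tq6 0.819 op 0.0582 q6 -22.2
20.98 xang 92.05 z 0.17119 F [0.6 1.5 2.5] T [ 0.182  0.013 -0.319] tq6 0.813 op 0.058 q6 -27.2
```

```bash
python3 -m jog '[{"offset":[0,0,-0.00017],"twist":[0,0,-2.5],"gripper":0.054},{"offset":[0,0,-0.00033],"twist":[0,0,-5],"gripper":0.054}]'>/dev/null; python3 st.py
python3 -m jog '[{"offset":[0,0,-0.00017],"twist":[0,0,-2.5],"gripper":0.054},{"offset":[0,0,-0.00033],"twist":[0,0,-5],"gripper":0.054}]'>/dev/null; python3 st.py
python3 -m jog '[{"offset":[0,0,-0.00017],"twist":[0,0,-2.5],"gripper":0.054},{"offset":[0,0,-0.00033],"twist":[0,0,-5],"gripper":0.054}]'>/dev/null; python3 st.py
```

```text
21.15 xang 97.05 z 0.17151 F [-0.5  0.9  1.9] T [ 0.211  0.115 -0.302] tq6 0.799 op 0.0579 q6 -32.2
21.32 xang 102.05 z 0.17181 F [-0.9  0.9  1.2] T [ 0.159  0.081 -0.251] tq6 0.786 op 0.058 q6 -37.2
21.48 xang 107.05 z 0.17213 F [-0.7  1.3  1.2] T [ 0.216  0.135 -0.296] tq6 0.772 op 0.0581 q6 -42.2
```

Contact was at about 90°, after which torque fell steadily by 0.0027 N m/deg. I estimate about 13 N now, so 30 N should come near 129.5°.

```bash
python3 -m jog '[{"offset":[0,0,-0.00017],"twist":[0,0,-2.5],"gripper":0.054},{"offset":[0,0,-0.00033],"twist":[0,0,-5],"gripper":0.054}]'>/dev/null; python3 st.py
python3 -m jog '[{"offset":[0,0,-0.00017],"twist":[0,0,-2.5],"gripper":0.054},{"offset":[0,0,-0.00033],"twist":[0,0,-5],"gripper":0.054}]'>/dev/null; python3 st.py
python3 -m jog '[{"offset":[0,0,-0.00017],"twist":[0,0,-2.5],"gripper":0.054},{"offset":[0,0,-0.00033],"twist":[0,0,-5],"gripper":0.054}]'>/dev/null; python3 st.py
python3 -m jog '[{"offset":[0,0,-0.00017],"twist":[0,0,-2.5],"gripper":0.054},{"offset":[0,0,-0.00033],"twist":[0,0,-5],"gripper":0.054}]'>/dev/null; python3 st.py
```

```text
21.65 xang 112.05 z 0.17247 F [-0.5  1.3  3.1] T [ 0.258  0.102 -0.418] tq6 0.759 op 0.0583 q6 -47.2
21.82 xang 117.05 z 0.17281 F [-0.2  1.7  2. ] T [ 0.196  0.082 -0.356] tq6 0.745 op 0.0581 q6 -52.2
21.98 xang 122.05 z 0.17312 F [-0.9  1.4  2. ] T [ 0.237  0.119 -0.329] tq6 0.732 op 0.0583 q6 -57.2
22.15 xang 127.05 z 0.17341 F [-0.5  1.2  1.6] T [ 0.274  0.143 -0.367] tq6 0.719 op 0.0582 q6 -62.2
```

```bash
python3 -m jog '[{"offset":[0,0,-0.0001],"twist":[0,0,-1.5],"gripper":0.054},{"offset":[0,0,-0.0002],"twist":[0,0,-2.5],"gripper":0.054},{"offset":[0,0,-0.0002],"twist":[0,0,-2.5],"gripper":0.054},{"offset":[0,0,-0.0002],"twist":[0,0,-2.5],"gripper":0.054}]'>/dev/null; python3 st.py
python3 -m jog '[{"offset":[0,0,0],"twist":[0,0,0],"gripper":0.062},{"offset":[0,0,0],"twist":[0,0,0],"gripper":0.066},{"offset":[0,0,0],"twist":[0,0,0],"gripper":0.07},{"offset":[0,0,0],"twist":[0,0,0],"gripper":0.07}]'; python3 st.py
python3 -m jog '[{"offset":[0,0,-0.01],"twist":[0,0,0],"gripper":0.07},{"offset":[0,0,-0.03],"twist":[0,0,0],"gripper":0.07},{"offset":[0,0,-0.06],"twist":[0,0,0],"gripper":0.07},{"offset":[0,0,-0.09],"twist":[0,0,0],"gripper":0.07},{"offset":[0,0,-0.12],"twist":[0,0,0],"gripper":0.07}]'
python3 -m jog '[{"offset":[0.08,0,-0.02],"twist":[0,0,0],"gripper":0.07},{"offset":[0.08,0,-0.02],"twist":[0,0,0],"gripper":0.07},{"offset":[0.08,0,-0.02],"twist":[0,0,0],"gripper":0.07},{"offset":[0.08,0,-0.02],"twist":[0,0,0],"gripper":0.07},{"offset":[0.08,0,-0.02],"twist":[0,0,0],"gripper":0.07}]'>/dev/null
python3 -c "
from h import *
im,d,P=cloud('wrist');save('w7.png',im);X=P.reshape(-1,3)
im,d,P=cloud('top');X=P.reshape(-1,3)
T=X[(X[:,2]>.19)&(X[:,2]<.215)&(np.hypot(X[:,0]-.6415,X[:,1]+.2615)<.03)];print('wheel z',np.median(T[:,2]))
k=X[(X[:,2]>.095)&(X[:,2]<.115)&(np.hypot(X[:,0]-.622,X[:,1]+.133)<.025)];print('knob',len(k),k.mean(0))"; python3 st.py
```

```text
22.48 xang 129.4 z 0.1735 F [-0.8  2.5  1.3] T [ 0.332  0.132 -0.309] tq6 -0.414 op 0.0585 q6 -64.6
time_s: 22.82
eef_pos: [0.6417, -0.2616, 0.1732]
tool_rot: [0.427, 0.904, -0.0, -0.0]
force: [-0.6, 0.2, 0.3]
opening: 0.07
finger_force: 0.0
22.82 xang 129.43 z 0.17322 F [-0.6  0.2  0.3] T [-0.047  0.02  -0.021] tq6 0.004 op 0.07 q6 -64.6
time_s: 23.23
eef_pos: [0.6415, -0.2614, 0.2957]
tool_rot: [0.427, 0.904, -0.0, 0.0]
force: [-0.5, 0.2, 0.4]
opening: 0.0699
finger_force: 0.0
wheel z 0.19827223347141398
knob 0 [nan nan nan]
23.75 xang 129.41 z 0.31311 F [ 0.8  0.4 -0.3] T [-0.008 -0.001 -0.051] tq6 -0.001 op 0.0699 q6 -61.5<string>:6: RuntimeWarning: Mean of empty slice.
  ret = um.true_divide(
```

View pics/w7.png

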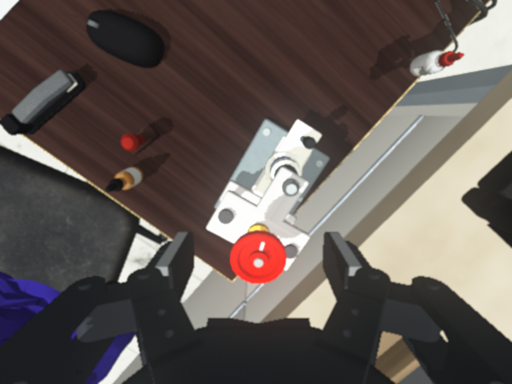

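The picture shows the wheel at (258,257) released, the tray home with the knob at (310,141), and the holder under the head at (287,165). The bystanders look untouched. The wheel rose about 13.3 mm, matching the turn, so there was no slip.

```bash
python3 -c "from station import hand_in; print(hand_in())"
```

```text
the job is handed in; nothing more can be done
None
```

The job is handed in: the holder is in the nest, the tray is home against its stop, the clamp is at roughly 28–32 N (estimated from joint torque and wheel angle), the wheel is released, and the other things look untouched, at about 24 s on the clock.

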